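Set up the bobbin winder from the cone of thread

TASK

Get the bobbin winder ready to wind from the cone of thread, only pushing with a fingertip: first push the thread stand's guide arm round until the eye at its end is straight above the tip of the cone-shaped spool, then push the winder's lever across until it stops against the bobbin and let it be. Nothing is to be picked up: the spools stay standing on the stand and the other things on the table stay where they are.

Things in the scene. Friction and masses are not known exactly. Their poses are not given: they have to be found in the camera images.
- stand: The thread stand, fixed: a three-lobed dark steel foot 12 mm thick reaching 151 mm from its upright centre post (18 mm in diameter). Three pins, 115 mm from the post's axis and 120 degrees apart, carry one spool each (cone, tube, reel in any order). Origin on the axis at table height; x axis points midway between two pins, turned up to 1 rad from world x.
- guide_axis (a point): Point on the stand's vertical axis, 165 mm above the table, at the mid-height of the guide arm. The hub there is 28 mm in diameter and its top is 11 mm above this point; nothing on the stand is higher.
- guide_eye (a point): Centre of the open ring (eye, 28 mm outside diameter, 6 mm thick) at the end of the guide arm, 115 mm from the axis and 165 mm above the table. The arm between axis and eye is a level round steel bar 10 mm in diameter, free to be pushed sideways anywhere from 20 to 100 mm from the axis. Behind the axis a short tail ends in a black ball of 18 mm, 38 mm from the axis: that is not the eye.
- guide (a joint): Turn of the guide arm about the vertical axis, rad, counter-clockwise from above positive, limits -3.6 and 3.6. It starts between -0.5 and 0.5; the three pins lie at -1.047, +1.047 and at pi (which is also -pi). Friction holds it wherever it is left: at 80 mm from the axis it takes about 1 N to move.
- cone_top (a point): Centre of the top of the cone-shaped spool, the only tapering and the tallest one: 62 mm wide at the foot, 28 mm at the top, 120 mm tall, standing loose on a pin; its top is 132 mm above the table, so 28 mm below the underside of the guide arm.
- cone: The cone-shaped spool (about 150 g); origin at the centre of its underside, z up.
- tube: A straight spool, 40 mm wide and 75 mm tall, loose on a pin of the stand; same thread. Origin at the centre of its underside, z up.
- reel: A short spool with white flanges 60 mm wide, 51 mm tall, loose on a pin of the stand; same thread. Origin at the centre of its underside, z up.
- lever_pivot (a point): Point on the vertical pivot of the bobbin winder's lever, 54 mm above the table. The winder is a fixed white box 125 x 85 x 40 mm; the pivot lies on its top.
- lever_knob (a point): Centre of the top of the upright black knob (14 mm in diameter, 32 mm tall, its top 77 mm and its foot 45 mm above the table) at the free end of the lever, 90 mm from the pivot. The lever is a flat aluminium bar 12 mm wide, 46 to 52 mm above the table. The knob overhangs past the box and can be pushed sideways.
- lever (a joint): Turn of the winder's lever about its vertical pivot, rad, counter-clockwise from above positive: 0 fully open, 0.85 home, where it stops against the bobbin. It starts between 0 and 0.2. Friction holds it wherever it is left: about 1 N at the knob moves it.
- bobbin (a point): Centre of the top flange of the steel bobbin (25 mm wide) on the winder's spindle, 57 mm above the table; it lies counter-clockwise of the lever, and the spindle ends 13 mm above it.
- bobbin_pink: Loose bobbin lying flat, 23 mm wide, 11 mm tall, between stand and winder; origin at the centre of its underside.
- bobbin_blue: Loose bobbin lying flat, 23 mm wide, 11 mm tall; origin at the centre of its underside.
- thimble: Loose steel thimble, 19 mm wide, 24 mm tall, between stand and winder; origin at the centre of its underside.
- snips: Loose blue-handled thread snips lying flat, 125 mm long, at the far side of the table; origin near the middle.
- tape: Loose rolled-up measuring tape, 60 mm wide, 16 mm tall, at the left; origin at the centre of its underside.
- pin_jar: Loose glass jar with steel cap, 56 mm wide, 55 mm tall, at the right; origin at the centre of its underside.
- chalk: Loose flat piece of tailor's chalk, 55 x 40 x 8 mm, at the far side; origin at the centre of its underside.
Not all that is in view belongs to the job. Of the things shaped like the part that bears lever_pivot, the white one is meant. What is shaped like the reel but yellow is not meant.

How it is judged (in metres and radians):
On the way, in this order (a step that is already met when the one before it is completed fails the run):
1. the guide arm's eye stands still above the tip of the cone (horizontal distance between guide_eye and cone_top below 0.015 m and velocity of joint guide between -0.05 and 0.05 rad/s), for 0.3 s.
2. the winder's lever is home against the bobbin (value of joint lever above 0.77 rad), for 0.2 s.
At the end, for the whole second after the job is handed in: The guide arm is still, with its eye within 15 mm (seen from above) of the axis of the cone's tip; the winder's lever is at least at 0.77 rad of 0.85 (home against the bobbin); the three spools are upright on the stand (all of step 1 and value of joint lever above 0.77 rad and angle between each of cone, tube, reel's own z axis and vertical below 0.15 rad); the robot touches nothing.
It fails at once if a spool on the stand is lifted, shifted over 15 mm or tipped (distance of any of cone, tube, reel from where it was at the start of the episode above 0.015 m or angle between any of cone, tube, reel's own z axis and vertical above 0.3 rad).
It fails at once if one of the other loose things is lifted or moved over 30 mm (distance of any of bobbin_pink, bobbin_blue, thimble, snips, tape, pin_jar, chalk from where it was at the start of the episode above 0.03 m).
It also fails if it takes over 64 s, if anything falls off the work surface, if the arm or the gripper's body presses on something with over 40 N, if the wrist force passes 120 N, or if a joint passes its speed limit or range.

ROBOT

A 6-joint arm with a two-finger parallel gripper is mounted at the origin on the work surface. World frame = base frame: x ahead of the robot, y to its left, z up, the work surface at z = 0. Lengths are in m, angles in degrees, forces in N, time in s.
With the tool pointing down it reaches from about 0.3 to 0.75 m from the base axis. Payload 8.5 kg.
Tool frame: the origin (TCP) lies midway between the tips of the shut fingers; the grasp point (between the pads) lies 19 mm behind it; z points along the fingers, y is the line along which they close (so a half turn about z gives the same grasp; the last joint's range is limited). The gripper opens to 85 mm and grips with 20 to 120 N. Pads are 22 mm wide; open, the fingers measure 114 mm over their backs; the gripper's body (76 mm by 85 mm) begins 54 mm behind the grasp point. The pads swing forward as they close: fully open they stand 13 mm farther back than shut.
Start: joints at [57.164, 21.807, 74.336, -0, 83.858, -12.336], TCP at [0.193, 0.515, 0.231] pointing down, gripper open.
Joint ranges: [-178.18, 178.18], [-50.72, 133.34], [12.68, 142.11], [-81.47, 261.47], [9.98, 163.14], [-165.26, 165.26]. Speed limits (degrees/s): [136.94, 136.94, 180, 180, 180, 180].

INTERFACE

Orientations are given as a 3x3 rotation matrix whose columns are the frame's x, y, z axes.
In Python, from rig import observe, optics, order, spotter gives the robot as it stands.
- The arm moves only by the tool move_arm, never from a script. Its argument "series" is text: rows parted by semicolons, each of 5 numbers parted by spaces: the shift along the tool's x, y, z in cm, then the turn about the tool's z in degrees, then the opening, from -1 (shut) to 1 (fully open). A call has 1 to 8 rows; each row is the pose to reach, as a shift and turn from the pose commanded when the call began, along the tool's axes at that moment; what a row does not reach only later rows make up. A row lasts 1/8 s, in which the tool goes at most 62.5 mm and 10.7 degrees, less where a joint would pass 70% of its speed; a pose out of reach is approached as far as the arm can. A call with a gripper value outside its range is refused whole. The fingers move at their own pace and stop on an object; "force" is the grip in N (left out, the last holds). Time passes only in rows, so rows that repeat a pose let the fingers close. It gives the time, the measured TCP pose, the force, the opening and the grip force at its end, in the units of the state.
- observe(): the state, without advancing time (a new reading comes with each control period).
- optics.get_image(name): name is "scene" or "top" or "wrist"; returns a dict with "pixels" (400x640x3 uint8, blue, green, red), "camera_matrix" (3x3 intrinsics, pixels), "dist" ([k1, k2, p1, p2, k3] as OpenCV has them; the pictures are not rectified), "rvec" (rotation vector, rad) and "tvec" (3), from world to camera coordinates, as OpenCV has them. Camera axes: x right, y down, z forward; pixel columns grow to the right and rows downward; lengths in m; the calibration is good to about 2 mm. A picture is of the moment at which its call begins. There is no depth.
- order.close_job(): hands the job in; it is judged then, once.
Trained networks look in the newest picture that a camera, given by its name, has taken for a name from the list of things; names that differ only in an ending like _2 or _b are one class to them, and where a whole thing is asked for, a point or a joint stands for the part that bears it (a point fixed in the world has none). Each returns a list of dicts, best first, with "score" (0 to 1); they miss things now and then, are a little off and sometimes report something else, mostly with a low value. They report only what shows in the picture. A call takes as long as a camera call. They do not tell look-alikes from the thing itself.
- spotter.find_in(thing, camera): "point" ([x, y, z] in m, in world coordinates, good to about 4 mm: the middle of the surface that is visible of it).
- spotter.cut_out(thing, camera): "pixels" (400x640 bool, what is visible of it).
- spotter.mark_of(thing, camera): "point" ([x, y, z] in m, in world coordinates, good to about 4 mm: a listed point, or the origin of a listed thing).
The state is a dict: "time_s": time; "q": joint angles; "qvel": joint speeds; "joint_efforts": joint torques, N m; "position": TCP position; "tool_rot": TCP orientation; "ft_force": force on the tool from outside, world axes, zero at the start; "wrist_torque": the same for the moment, N m; "grip_width": finger opening in m; "gripper_force": force on a finger pad.
Only numpy, scipy, OpenCV 4.12 (cv2) and the standard library are available. Lean on these libraries where they do the work, as an engineer would, in place of code of your own. Each camera call takes 0.05 s, during which the arm holds its last target. There are 200 camera calls.

## Working session

There is one attempt and no reset: what is moved stays moved. The work goes in short steps, Python scripts to look and compute and a tool call to move; the robot and the scene stay as the last step left them, time stands still between calls to the robot, and variables do not carry over. Pictures are saved under pics/ and viewed, at most 10 in all, crops included, and the job is handed in when it is done.

Besides the shell and the picture viewer there is one more tool, called as a command line: name --argument value ..., lists and objects as JSON in quotes. move_arm: Moves the arm, as the interface text tells. Its arguments: {"type":"object","properties":{"series":{"type":"string"},"force":{"type":"number"}},"required":["series"]}

```bash
mkdir -p pics
python3 - <<'E'
from rig import observe, optics, order, spotter
import cv2,numpy as np
s=observe();print(s['time_s'],s['position'],np.round(s['tool_rot'],3).tolist(),s['grip_width'])
a=optics.get_image('top')['pixels'];b=optics.get_image('scene')['pixels']
cv2.imwrite('pics/a.png',a);cv2.imwrite('pics/b.png',b)
for c in('top','scene'):
  for t in 'guide_axis guide_eye cone_top cone tube reel lever_pivot lever_knob bobbin bobbin_pink bobbin_blue thimble stand'.split():
    print(c,t,[(np.round(d['point'],3).tolist(),round(d['score'],2)) for d in spotter.mark_of(t,c)[:3]])
E
```

```text
0.0 [0.19246961 0.51490185 0.23070645] [[-0.937, 0.35, -0.001], [0.35, 0.937, -0.001], [0.0, -0.001, -1.0]] 0.08539151467917894
top guide_axis [([0.587, 0.17, 0.168], 0.71)]
top guide_eye [([0.621, 0.06, 0.168], 0.63)]
top cone_top [([0.703, 0.178, 0.126], 0.63)]
top cone [([0.698, 0.172, 0.01], 0.78), ([0.625, -0.264, 0.076], 0.43)]
top tube [([0.535, 0.067, 0.01], 0.66)]
top reel [([0.378, 0.292, -0.003], 0.78), ([0.519, 0.263, 0.011], 0.72)]
top lever_pivot [([0.341, -0.209, 0.055], 0.71), ([0.544, -0.224, 0.055], 0.63), ([0.331, 0.115, 0.05], 0.58)]
top lever_knob [([0.721, -0.006, -0.003], 0.7), ([0.408, 0.068, 0.076], 0.58), ([0.401, -0.278, 0.08], 0.5)]
top bobbin [([0.375, 0.146, 0.053], 0.89), ([0.396, -0.192, 0.055], 0.88), ([0.586, -0.185, 0.053], 0.83)]
top bobbin_pink [([0.434, 0.008, -0.003], 0.59)]
top bobbin_blue [([0.718, -0.005, 0.003], 0.43)]
top thimble [([0.569, 0.01, 0.002], 0.5), ([0.62, 0.06, 0.166], 0.36)]
top stand [([0.584, 0.172, 0.001], 0.67)]
scene guide_axis [([0.581, 0.17, 0.164], 0.73)]
scene guide_eye [([0.628, 0.058, 0.167], 0.78), ([0.587, 0.168, -
[... 171 characters left out ...]
0.54), ([0.628, 0.063, 0.166], 0.33)]
scene reel [([0.379, 0.289, -0.002], 0.95)]
scene lever_pivot [([0.338, -0.21, 0.054], 0.74), ([0.541, -0.217, 0.051], 0.64), ([0.329, 0.116, 0.047], 0.52)]
scene lever_knob [([0.624, -0.259, 0.074], 0.69), ([0.408, 0.071, 0.079], 0.67), ([0.403, -0.276, 0.079], 0.59)]
scene bobbin [([0.589, -0.183, 0.061], 0.94), ([0.395, -0.193, 0.06], 0.72), ([0.498, -0.43, 0.002], 0.69)]
scene bobbin_pink [([0.432, 0.006, 0.0], 0.57), ([0.527, 0.264, 0.011], 0.21)]
scene bobbin_blue [([0.72, -0.002, -0.005], 0.48), ([0.525, 0.265, 0.011], 0.27)]
scene thimble [([0.574, 0.008, -0.002], 0.51), ([0.79, -0.146, -0.002], 0.42)]
scene stand [([0.588, 0.167, -0.004], 0.84)]
```

View pics/a.png

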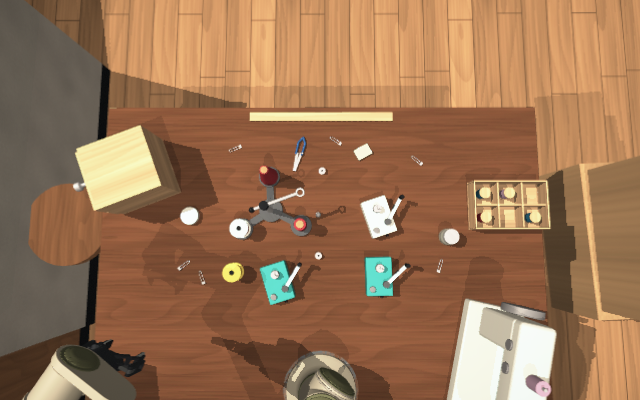

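View pics/b.png

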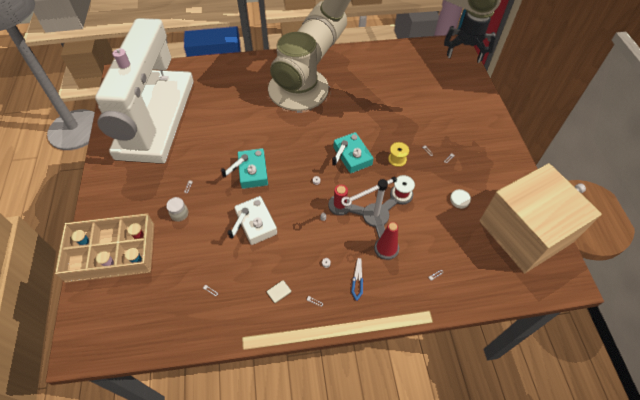

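The top view shows the white winder at (378,217) with its knob at (400,197). The guide eye is at (299,192), the post at (264,206), and the dark red cone at (268,175). The scene view agrees. The guide must turn about 75° counter-clockwise, and the teal winders are decoys.

```bash
cat > h.py <<'E'
from rig import observe, optics, order, spotter
import numpy as np
def rows(targets):
    s=observe();p=np.array(s['position']);R=np.array(s['tool_rot'])
    print('t',s['time_s'],'p',np.round(p,4),'yaw_y',np.degrees(np.arctan2(R[1,1],R[0,1])).round(1),'F',np.round(s['ft_force'],1))
    for t in targets: print(np.round(R.T@(np.array(t)-p)*100,1))
def marks(names,cams=('top','scene')):
    for t in names:
        for c in cams: print(t,c,[(np.round(d['point'],3).tolist(),round(d['score'],2)) for d in spotter.mark_of(t,c)[:3]])
E
python3 -c "
from h import *
rows([(.568,.084,.231),(.568,.084,.152)])"
```

```text
t 1.4 p [0.1926 0.5152 0.2313] yaw_y 69.5 F [0.3 0.4 1.1]
[-50.3 -27.2   0. ]
[-50.3 -27.2   7.9]
```

move_arm --series "-5 -2.7 0 6 -1;-10 -5.4 0 12 -1;-15 -8.2 0 18 -1;-20 -10.9 0 24 -1;-25 -13.6 0 30 -1;-30 -16.3 0 36 -1;-35 -19 0 42 -1;-40 -21.7 0 49 -1"

```text
time_s: 2.4
position: [0.4924, 0.1702, 0.2315]
tool_rot: [[-0.346, 0.938, 0.0], [0.938, 0.346, 0.0], [-0.0, 0.0, -1.0]]
ft_force: [-0.2, 1.5, -0.4]
grip_width: -0.0
gripper_force: 0.0
```

```bash
python3 -c "
from h import *
rows([(.568,.084,.231),(.568,.084,.152)])"
```

```text
t 2.4 p [0.4924 0.1702 0.2315] yaw_y 20.3 F [-0.2  1.5 -0.4]
[-10.7   4.1   0.1]
[-10.7   4.1   8. ]
```

move_arm --series "-5 2 0 0 -1;-10.7 4.1 0 0 -1;-10.7 4.1 0 0 -1;-10.7 4.1 4 0 -1;-10.7 4.1 8 0 -1;-10.7 4.1 8 0 -1"

```text
time_s: 3.15
position: [0.5655, 0.0865, 0.1493]
tool_rot: [[-0.351, 0.936, -0.006], [0.936, 0.351, 0.0], [0.002, -0.005, -1.0]]
ft_force: [-0.5, 0.4, 0.6]
grip_width: -0.0001
gripper_force: 0.0
```

```bash
python3 -c "
from h import *
marks(['guide_axis','guide_eye','cone_top','lever_knob','lever_pivot'])
A=np.array([.585,.170]);T=[]
d=np.radians
rows([])
im=optics.get_image('scene')['pixels'];import cv2
cv2.imwrite('pics/c.png',cv2.resize(im[120:280,260:480],None,fx=3.5,fy=3.5))
for off in (35,):
  for b in (-75,-70,-60,-50,-40,-30,-20):
    r=np.array([np.cos(d(b)),np.sin(d(b))]);n=np.array([-r[1],r[0]])
    p=A+.075*r-.020*n;T.append((*p,.152))
rows(T)"
```

```text
guide_axis top [([0.587, 0.17, 0.168], 0.71)]
guide_axis scene [([0.581, 0.17, 0.164], 0.73)]
guide_eye top [([0.621, 0.06, 0.168], 0.63)]
guide_eye scene [([0.628, 0.058, 0.167], 0.78), ([0.587, 0.168, -0.002], 0.2)]
cone_top top [([0.703, 0.178, 0.126], 0.63)]
cone_top scene [([0.701, 0.182, 0.136], 0.66)]
lever_knob top [([0.721, -0.006, -0.003], 0.7), ([0.408, 0.068, 0.076], 0.58), ([0.401, -0.278, 0.08], 0.5)]
lever_knob scene [([0.624, -0.259, 0.074], 0.69), ([0.408, 0.071, 0.079], 0.67), ([0.403, -0.276, 0.079], 0.59)]
lever_pivot top [([0.341, -0.209, 0.055], 0.71), ([0.544, -0.224, 0.055], 0.63), ([0.331, 0.115, 0.05], 0.58)]
lever_pivot scene [([0.338, -0.21, 0.054], 0.74), ([0.541, -0.217, 0.051], 0.64), ([0.329, 0.116, 0.047], 0.52)]
t 3.65 p [0.5673 0.086  0.1518] yaw_y 20.5 F [-1.   0.2  0.1]
t 3.7 p [0.5672 0.0859 0.1516] yaw_y 20.5 F [-0.5  0.1 -0.1]
[-0.   1.9 -0. ]
[-0.2  2.5 -0. ]
[-0.5  3.9 -0. ]
[-0.5  5.2 -0. ]
[-0.3  6.6 -0. ]
[ 0.2  7.8 -0. ]
[ 0.9  9.  -0. ]
```

View pics/c.png

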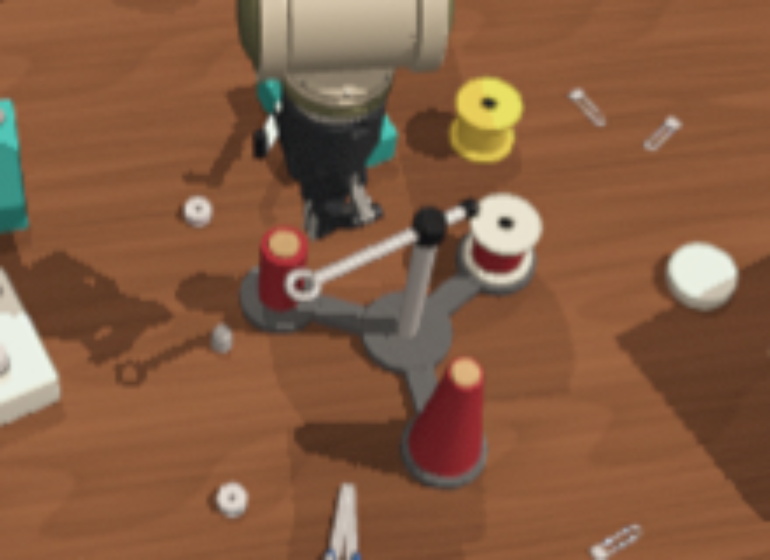

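The finger stands beside the bar on its clockwise side, at crop pixel (340,215). I'll push from there.

move_arm --series "-0.1 1.2 0 0 -1;-0.2 2.5 0 0 -1;-0.4 3.2 0 -5 -1;-0.5 3.9 0 -10 -1;-0.5 4.6 0 -15 -1;-0.5 5.2 0 -20 -1;-0.4 5.9 0 -25 -1;-0.3 6.6 0 -30 -1"

```text
time_s: 4.7
position: [0.6307, 0.1065, 0.1511]
tool_rot: [[-0.773, 0.634, -0.001], [0.634, 0.773, -0.0], [0.0, -0.0, -1.0]]
ft_force: [-1.5, -0.5, 0.2]
grip_width: -0.0002
gripper_force: 0.4
```

```bash
python3 -c "
from h import *
marks(['guide_axis','guide_eye','cone_top'])
A=np.array([.585,.170]);T=[]
d=np.radians
for b in (-40,-30,-25,-20,-15,-10,-5,0,5):
    r=np.array([np.cos(d(b)),np.sin(d(b))]);n=np.array([-r[1],r[0]])
    p=A+.075*r-.020*n;T.append((*p,.152))
rows(T)"
```

```text
guide_axis top [([0.587, 0.17, 0.168], 0.71)]
guide_axis scene [([0.581, 0.168, 0.168], 0.67)]
guide_eye top [([0.621, 0.06, 0.168], 0.63)]
guide_eye scene [([0.586, 0.17, -0.001], 0.72), ([0.628, 0.061, 0.165], 0.69)]
cone_top top [([0.703, 0.178, 0.126], 0.63)]
cone_top scene [([0.698, 0.176, 0.137], 0.84)]
t 5.0 p [0.6301 0.1063 0.1513] yaw_y 50.4 F [-0.3  0.   0. ]
[ 0.  -0.  -0.1]
[-0.2  1.3 -0.1]
[-0.2  2.  -0.1]
[-0.2  2.7 -0.1]
[-0.1  3.3 -0.1]
[ 0.   4.  -0.1]
[ 0.2  4.7 -0.1]
[ 0.5  5.3 -0.1]
[ 0.8  5.9 -0.1]
```

```bash
sed -i 's/^def marks.*/&\n    for c in cams: optics.get_image(c)/' h.py; python3 -c "
from h import *
marks(['guide_axis','guide_eye','cone_top'])"
```

```text
guide_axis top [([0.584, 0.169, 0.163], 0.51)]
guide_axis scene [([0.581, 0.17, 0.166], 0.76), ([0.432, 0.006, 0.003], 0.4)]
guide_eye top []
guide_eye scene [([0.678, 0.095, 0.164], 0.75)]
cone_top top [([0.786, 0.072, -0.005], 0.3)]
cone_top scene [([0.699, 0.177, 0.135], 0.96)]
```

move_arm --series "-0.1 0.7 0 -5 -1;-0.2 1.3 0 -10 -1;-0.2 2 0 -15 -1;-0.2 2.7 0 -20 -1;-0.1 3.3 0 -25 -1;0 4 0 -30 -1;0 4 0 -30 -1"

```text
time_s: 6.28
position: [0.6555, 0.1373, 0.1512]
tool_rot: [[-0.986, 0.165, -0.0], [0.165, 0.986, 0.0], [0.0, 0.0, -1.0]]
ft_force: [0.4, 0.9, -0.9]
grip_width: -0.0
gripper_force: 0.0
```

```bash
python3 -c "
from h import *
marks(['guide_axis','guide_eye','cone_top'])
A=np.array([.585,.170]);T=[]
d=np.radians
for b in (-10,-5,0,2,4):
    r=np.array([np.cos(d(b)),np.sin(d(b))]);n=np.array([-r[1],r[0]])
    p=A+.075*r-.020*n;T.append((*p,.152))
rows(T)"
```

```text
guide_axis top [([0.583, 0.169, 0.165], 0.41)]
guide_axis scene []
guide_eye top [([0.791, -0.147, 0.002], 0.72)]
guide_eye scene [([0.524, 0.267, 0.011], 0.69), ([0.702, 0.146, 0.166], 0.65), ([0.587, -0.184, 0.059], 0.64)]
cone_top top []
cone_top scene [([0.699, 0.176, 0.133], 0.79)]
t 6.675 p [0.6554 0.137  0.1514] yaw_y 80.5 F [-0.1 -1.2  0. ]
[ 0.   0.  -0.1]
[-0.1  0.7 -0.1]
[-0.2  1.4 -0.1]
[-0.3  1.6 -0.1]
[-0.3  1.9 -0.1]
```

move_arm --series "-0.1 0.7 0 -5 -1;-0.2 1.2 0 -9 -1;-0.2 1.7 0 -12 -1;-0.2 1.7 0 -12 -1;-0.2 1.7 0 -12 -1"

```text
time_s: 7.3
position: [0.6602, 0.1534, 0.1513]
tool_rot: [[-0.999, -0.042, -0.0], [-0.042, 0.999, -0.0], [0.0, 0.0, -1.0]]
ft_force: [0.1, 0.2, 1.0]
grip_width: -0.0001
gripper_force: 0.0
```

```bash
python3 -c "
from h import *
marks(['guide_axis','guide_eye','cone_top'])
rows([]);import cv2
im=optics.get_image('scene')['pixels']
cv2.imwrite('pics/d.png',cv2.resize(im[150:280,310:450],None,fx=4.5,fy=4.5,interpolation=2))"
```

```text
guide_axis top [([0.622, -0.266, 0.076], 0.55), ([0.786, 0.073, -0.005], 0.2)]
guide_axis scene []
guide_eye top [([0.566, 0.449, 0.0], 0.74)]
guide_eye scene [([0.702, 0.172, 0.166], 0.59), ([0.431, 0.005, 0.002], 0.37)]
cone_top top []
cone_top scene [([0.703, 0.177, 0.132], 0.92)]
t 7.7 p [0.6603 0.1535 0.1513] yaw_y 92.5 F [ 0.2 -0.4  0.1]
```

View pics/d.png

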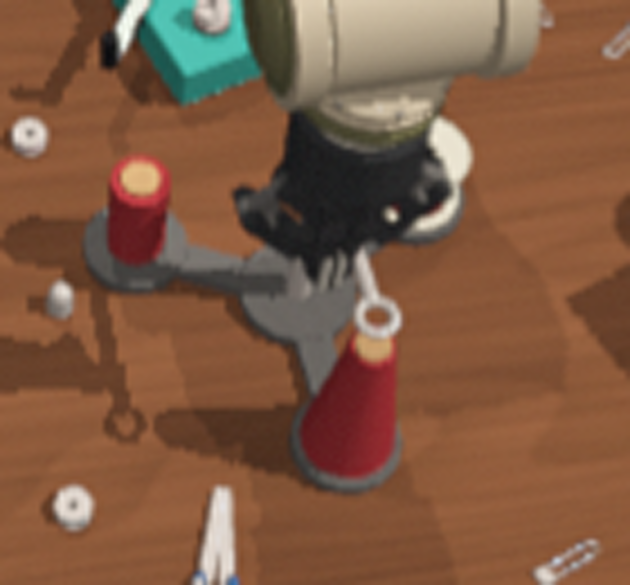

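The eye ring at (378,318) sits just over the cone tip at (373,345), as it should given the camera tilt. I'll back off, then check from a clear view.

move_arm --series "0 -2 0 0 -1;0 -5 0 0 -1;0 -5 -4 0 -1;0 -6 -7 0 -1;1 -11 -7 7 -1;2 -17 -7 14 -1;3 -23 -7 21 -1;4 -29 -7 27 -1"

```text
time_s: 8.75
position: [0.632, -0.141, 0.2215]
tool_rot: [[-0.908, 0.419, 0.0], [0.419, 0.908, -0.0], [-0.0, -0.0, -1.0]]
ft_force: [1.7, -0.3, 0.3]
grip_width: -0.0001
gripper_force: 0.0
```

```bash
python3 -c "
from h import *
marks(['guide_axis','guide_eye','cone_top','lever_knob','lever_pivot'])
rows([(.605,-.297,.20)]);import cv2
im=optics.get_image('top')['pixels'];im2=optics.get_image('scene')['pixels']
f=lambda a:cv2.resize(a,(390,390),interpolation=2)
cv2.imwrite('pics/e.png',np.hstack([f(im[150:250,220:320]),f(im2[165:275,330:440])]))"
```

```text
guide_axis top [([0.582, 0.169, 0.163], 0.84)]
guide_axis scene [([0.784, -0.145, -0.002], 0.6), ([0.582, 0.168, 0.164], 0.59), ([0.702, 0.175, 0.163], 0.58)]
guide_eye top [([0.697, 0.172, 0.169], 0.53), ([0.522, 0.262, 0.013], 0.43)]
guide_eye scene [([0.703, 0.173, 0.168], 0.85)]
cone_top top [([0.702, 0.181, 0.128], 0.66)]
cone_top scene [([0.7, 0.178, 0.136], 0.94)]
lever_knob top [([0.403, -0.278, 0.077], 0.67), ([0.405, 0.073, 0.077], 0.67)]
lever_knob scene [([0.625, -0.261, 0.076], 0.68), ([0.41, 0.069, 0.08], 0.64), ([0.405, -0.276, 0.077], 0.58)]
lever_pivot top [([0.328, 0.116, 0.052], 0.59), ([0.342, -0.206, 0.053], 0.54), ([0.7, 0.179, 0.129], 0.29)]
lever_pivot scene [([0.336, -0.212, 0.054], 0.71), ([0.541, -0.214, 0.051], 0.55), ([0.328, 0.116, 0.052], 0.48)]
t 9.35 p [ 0.6331 -0.1371  0.2214] yaw_y 65.6 F [-0.3 -0.1  0.6]
[ -4.1 -15.7   2.1]
```

View pics/e.png

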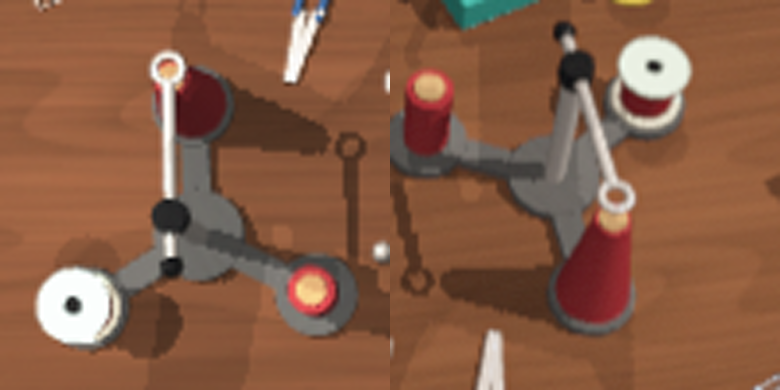

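In the top crop, the ring at (168,69) encloses the cone tip at (170,72). In the scene crop, the ring is at (617,195) and the tip at (613,218). I'll check these by ray intersection.

```bash
python3 -c "
from h import *
import cv2
for c,px in (('top',[(263.1,167.7,.165),(263.6,168.5,.132)]),('scene',[(394,220,.165),(392.9,226.5,.132)])):
  o=optics.get_image(c);R=cv2.Rodrigues(np.array(o['rvec']))[0];C=-R.T@np.array(o['tvec']).ravel()
  for u,v,z in px:
    q=cv2.undistortPoints(np.array([[[u,v]]],float),np.array(o['camera_matrix']),np.array(o['dist']))[0,0]
    w=R.T@np.array([*q,1]);print(c,np.round(C+w*(z-C[2])/w[2],4))
"
```

```text
top [0.6957 0.1712 0.165 ]
top [0.7    0.1748 0.132 ]
scene [0.7004 0.1746 0.165 ]
scene [0.7013 0.1763 0.132 ]
```

The eye is within about 5 mm of the cone tip. Next is the lever.

move_arm --series "-1.4 -5.2 0 0 -1;-2.8 -10.4 0 0 -1;-4.1 -15.7 0 0 -1;-4.1 -15.7 0 0 -1;-4.1 -15.7 4 0 -1;-4.1 -15.7 9 0 -1;-4.1 -15.7 9 0 -1"

```text
time_s: 10.42
position: [0.604, -0.2958, 0.1281]
tool_rot: [[-0.91, 0.414, -0.006], [0.414, 0.91, 0.005], [0.008, 0.002, -1.0]]
ft_force: [0.2, 0.6, 0.1]
grip_width: -0.0001
gripper_force: 0.0
```

```bash
python3 -c "
from h import *
marks(['lever_knob','lever_pivot','bobbin'])
rows([(.605,-.297,.058)]);import cv2
im=optics.get_image('top')['pixels'];im2=optics.get_image('scene')['pixels']
f=lambda a:cv2.resize(a,(390,390),interpolation=2)
cv2.imwrite('pics/f.png',np.hstack([f(im[160:260,340:440]),f(im2[150:260,200:310])]))"
```

```text
lever_knob top [([0.625, -0.261, 0.078], 0.65)]
lever_knob scene [([0.625, -0.264, 0.077], 0.75), ([0.41, 0.07, 0.081], 0.5), ([0.404, -0.274, 0.077], 0.48)]
lever_pivot top [([0.544, -0.223, 0.053], 0.64), ([0.328, 0.117, 0.049], 0.46)]
lever_pivot scene [([0.336, -0.209, 0.053], 0.73), ([0.328, 0.114, 0.05], 0.53), ([0.541, -0.214, 0.052], 0.45)]
bobbin top [([0.376, 0.145, 0.053], 0.97), ([0.588, -0.186, 0.054], 0.79), ([0.394, -0.195, 0.051], 0.55)]
bobbin scene [([0.588, -0.188, 0.059], 0.94), ([0.375, 0.15, 0.053], 0.76), ([0.396, -0.189, 0.058], 0.59)]
t 10.825 p [ 0.6055 -0.2979  0.1327] yaw_y 65.5 F [ 0.3 -0.  -1. ]
[0.1 0.1 7.5]
```

View pics/f.png

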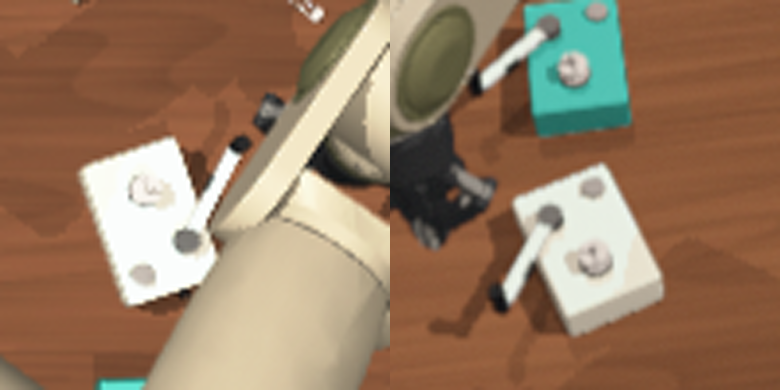

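The knob at crop (240,145) is free to push. The finger is on its clockwise side, clear of the box.

move_arm --series "0 0 4 0 -1;0 0 7.5 0 -1;0 0 7.5 0 -1"

```text
time_s: 11.3
position: [0.6041, -0.2971, 0.0541]
tool_rot: [[-0.91, 0.415, -0.004], [0.415, 0.91, 0.003], [0.005, 0.001, -1.0]]
ft_force: [-0.5, -0.3, 0.3]
grip_width: -0.0002
gripper_force: 0.0
```

```bash
python3 -c "
from h import *
A=np.array([.5425,-.219]);T=[];d=np.radians
for b in (-28,-20,-15,-10,-5,0,5,10,15,20):
    r=np.array([np.cos(d(b)),np.sin(d(b))]);n=np.array([-r[1],r[0]])
    p=A+.09*r-.021*n;T.append((*p,.058))
rows(T)"
```

```text
t 11.3 p [ 0.6041 -0.2971  0.0541] yaw_y 65.5 F [-0.5 -0.3  0.3]
[-0.   1.9 -0.4]
[-0.3  3.2 -0.4]
[-0.4  4.  -0.4]
[-0.4  4.8 -0.4]
[-0.3  5.6 -0.4]
[-0.2  6.4 -0.4]
[-0.   7.2 -0.4]
[ 0.2  7.9 -0.4]
[ 0.6  8.7 -0.4]
[ 1.   9.4 -0.4]
```

move_arm --series "0 1.9 0 0 -1;-0.3 3.2 0 -7 -1;-0.4 4 0 -12 -1;-0.4 4.8 0 -17 -1;-0.3 5.6 0 -22 -1;-0.2 6.4 0 -27 -1;0 7.2 0 -32 -1;0 7.2 0 -32 -1"

```text
time_s: 12.3
position: [0.6361, -0.2311, 0.0583]
tool_rot: [[-0.991, -0.131, 0.003], [-0.131, 0.991, -0.001], [-0.003, -0.002, -1.0]]
ft_force: [0.6, -0.6, 0.2]
grip_width: -0.0002
gripper_force: 0.0
```

```bash
python3 -c "
from h import *
marks(['lever_knob'])
A=np.array([.5425,-.219]);T=[];d=np.radians
for b in (5,10,15,20,25):
    r=np.array([np.cos(d(b)),np.sin(d(b))]);n=np.array([-r[1],r[0]])
    p=A+.09*r-.021*n;T.append((*p,.058))
rows(T)"
```

```text
lever_knob top [([0.4, -0.279, 0.079], 0.42)]
lever_knob scene [([0.403, -0.277, 0.078], 0.61), ([0.633, -0.209, 0.078], 0.5), ([0.404, 0.067, 0.082], 0.41)]
t 12.5 p [ 0.6353 -0.2323  0.057 ] yaw_y 97.4 F [-0.1 -0.5 -0.2]
[ 0.1  0.  -0.1]
[-0.1  0.8 -0.1]
[-0.2  1.6 -0.1]
[-0.2  2.4 -0.1]
[-0.2  3.2 -0.1]
```

Knob at about 6.5° now. I'll push on in small steps, watching the force.

move_arm --series "-0.1 0.5 0 -3 -1;-0.1 0.9 0 -6 -1;-0.2 1.2 0 -8 -1;-0.2 1.5 0 -10 -1;-0.2 1.5 0 -10 -1"

```text
time_s: 13.12
position: [0.635, -0.2169, 0.0564]
tool_rot: [[-0.954, -0.301, -0.0], [-0.301, 0.954, 0.0], [0.0, 0.0, -1.0]]
ft_force: [-0.1, -0.4, -0.5]
grip_width: -0.0002
gripper_force: 0.0
```

move_arm --series "0 0.2 0 -1 -1;0 0.4 0 -2 -1;0 0.5 0 -3 -1;0 0.5 0 -3 -1"

```text
time_s: 13.62
position: [0.6335, -0.2122, 0.0563]
tool_rot: [[-0.937, -0.351, -0.0], [-0.351, 0.937, 0.0], [0.0, 0.0, -1.0]]
ft_force: [0.0, -0.1, -0.2]
grip_width: 0.0001
gripper_force: 0.0
```

```bash
python3 -c "
from h import *
marks(['lever_knob','lever_pivot'],('scene',))
rows([])"
```

```text
lever_knob scene [([0.404, 0.069, 0.082], 0.64), ([0.628, -0.188, 0.078], 0.46)]
lever_pivot scene [([0.329, 0.118, 0.049], 0.63), ([0.335, -0.212, 0.056], 0.4)]
t 13.775 p [ 0.6334 -0.2123  0.0562] yaw_y 110.5 F [-0.2 -0.3 -0.8]
```

move_arm --series "0 0.1 0 0 -1;0 0.2 0 0 -1;0 0.3 0 0 -1;0 0.3 0 0 -1"

```text
time_s: 14.28
position: [0.6329, -0.2106, 0.0565]
tool_rot: [[-0.937, -0.35, 0.002], [-0.35, 0.937, -0.002], [-0.001, -0.002, -1.0]]
ft_force: [2.3, -5.3, -2.6]
grip_width: 0.0001
gripper_force: 2.9
```

A reaction of about 6 N shows the lever is at its stop. I'll back off, raise, and check.

move_arm --series "0 0 0 0 -1;0 -2 0 0 -1;0 -5 0 0 -1;0 -5 -5 0 -1;0 -5 -10 0 -1;2.5 -10 -15 0 -1;5 -15 -15 0 -1;5 -15 -15 0 -1"

```text
time_s: 15.28
position: [0.6368, -0.3715, 0.2063]
tool_rot: [[-0.938, -0.346, 0.0], [-0.346, 0.938, -0.001], [0.0, -0.001, -1.0]]
ft_force: [0.5, 0.8, -0.7]
grip_width: 0.0
gripper_force: 0.0
```

```bash
python3 -c "
from h import *
marks(['lever_knob','lever_pivot','guide_eye','cone_top'])
rows([]);import cv2
im=optics.get_image('top')['pixels'];im2=optics.get_image('scene')['pixels']
cv2.imwrite('pics/g.png',np.vstack([cv2.resize(im[140:260,220:460],(600,300),interpolation=2),cv2.resize(im2[150:270,200:440],(600,300),interpolation=2)]))"
```

```text
lever_knob top [([0.403, 0.068, 0.077], 0.41), ([0.586, 0.169, 0.165], 0.27)]
lever_knob scene [([0.403, -0.277, 0.078], 0.64), ([0.632, -0.187, 0.076], 0.55), ([0.409, 0.07, 0.077], 0.53)]
lever_pivot top [([0.542, -0.222, 0.051], 0.71), ([0.33, 0.116, 0.05], 0.69)]
lever_pivot scene [([0.336, -0.21, 0.054], 0.72), ([0.33, 0.118, 0.053], 0.63), ([0.54, -0.216, 0.05], 0.51)]
guide_eye top [([0.691, 0.17, 0.166], 0.82)]
guide_eye scene [([0.705, 0.172, 0.165], 0.89), ([0.584, 0.17, 0.164], 0.57)]
cone_top top [([0.699, 0.178, 0.127], 0.61)]
cone_top scene [([0.699, 0.178, 0.137], 0.82)]
t 15.775 p [ 0.6384 -0.3668  0.2064] yaw_y 110.6 F [0.1 0.  0.7]
```

View pics/g.png

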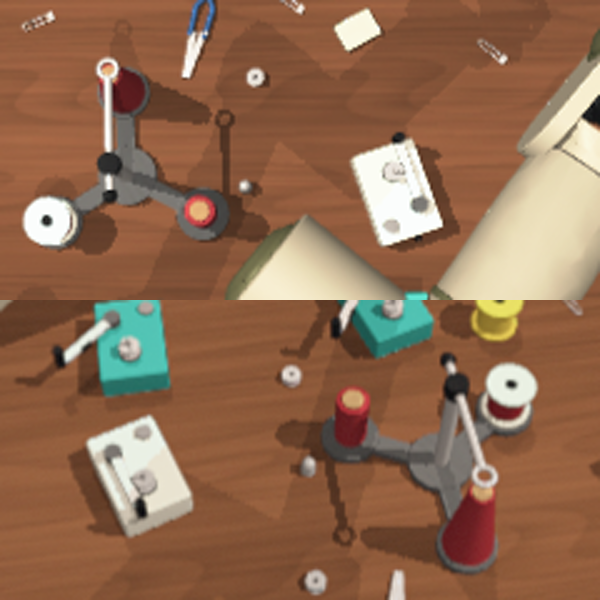

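The white winder's lever (knob at (400,137) in the top crop) rests against the bobbin. The eye (107,68) is over the cone tip, the spools are upright, and the arm is clear.

```bash
python3 -c "
from rig import order
print(order.close_job())"
```

```text
the job is handed in; nothing more can be done
None
```

I handed the job in with the guide eye about 5 mm from the cone tip (seen from above) and the white winder's lever pushed to its stop against the bobbin; the final pictures showed the spools upright and the arm clear, but no verdict came back.

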